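Turn a stack-nest sample tray so it stands on the full one

TASK

Take the empty tray off the sloping stand and stack it on the tray that holds the two white cups, turned end for end so that its orange end lies over the plain end of the lower tray: it must stand level on the lower tray's ledges, seated inside its rim, and not nest down onto the cups. Set it down gently, keep its weight off the cups, leave the full tray where it stands with its cups upright, leave the two cups waiting on the bench where they are, and let go.

Things in the scene. Friction and masses are not known exactly. Their poses are not given: they have to be found in the camera images.
- empty_tray: Empty grey-blue tray to be stacked, 0.15 kg, open top, 150 (x) x 66 (y) x 47 (z) mm over the rim, walls sloping in to a 132 x 48 base. Origin: centre of underside; z out of its open top. Its +x end has an orange strip and two cut rim corners, its -x end is plain and square. Starts loose on the stand, tilted 25 deg, plain end at the low edge near the robot, orange end up.
- empty_tray_grip (a point): Point on the empty tray's middle axis 41.5 mm above its underside, half way up its rim skirt; axes as the tray's. The skirt is a vertical band all round the rim, 36 to 47 mm above the underside, 2.5 mm thick, outer faces 33 mm either side along y; nothing stands beside it, so the tray can be gripped across its 66 mm width at mid length.
- empty_tray_orange_end (a point): Middle of the orange strip on the empty tray's rim skirt: 73.5 mm from the tray's centre along its +x, 41.5 mm above its underside; axes as the tray's.
- full_tray: The lower tray, same mould and axes as empty_tray (orange end = its +x, plain end = -x, origin at centre of underside, z up), 0.3 kg, loose and level on the bench, two white cups standing on its 3 mm floor. Inside the rim a tray turned 180 deg has about 2.7 mm play each way; the rim's top flares to about 5.5 mm.
- full_tray_ledges (a point): Centre of the full tray at ledge height, 38 mm above its underside. Each long wall has two inward ribs, centred at x = +48 and -22 mm, 14 mm long at the top; their flat tops are the ledges, and outside each is a groove open at the base. Turned 180 deg, the upper tray's underside rests here; the same way round, its grooves pass the ribs and it nests down onto the cups.
- stand: White bent-sheet stand, fixed, 155 x 64 mm. Origin: middle of its foot on the bench; x level, toward its high side; z up. Its deck rises 25 deg toward +x. A 10 mm lip at the low edge and four side tabs 7.5 mm high hold the tray, which is free to lift off square to the deck. The tray's underside centre starts at x = -13, z = 43 mm.
- cup_tall: White sample cup in the full tray near its plain end, 27 mm across, 24 high; origin at the centre of its underside, z up. Its rim is 27 mm above the tray's underside.
- cup_wide: White sample cup in the full tray near its middle, 32 mm across, 22 high; origin at the centre of its underside, z up.
- cup_a: White sample cup waiting on the bench beyond the trays, 30 mm across, 18 high; origin at the centre of its underside.
- cup_b: White sample cup waiting on the bench beyond the trays, 33 mm across, 21 high; origin at the centre of its underside.

How it is judged:
By the outcome, as a careful person would: the job done as asked, in the order asked, and still so for the second after the job is handed in, with the robot touching nothing.
It also fails if it takes over 38 s, if anything falls off the work surface, if the arm or the gripper's body presses on something with over 40 N, if the wrist force passes 120 N, or if a joint passes its speed limit or range.

ROBOT

A 6-joint arm with a two-finger parallel gripper is mounted at the origin on a cart in front of the work surface, level with it; the furniture and walls round the work are solid. World frame = base frame: x ahead of the robot, y to its left, z up, the work surface at z = 0. Lengths are in m, angles in rad, forces in N, time in s.
With the tool pointing down it reaches from about 0.275 to 0.975 m from the base axis. Payload 8.4 kg.
Tool frame: the origin (TCP) lies where the fingers leave the gripper's body, on its centre line; the fingertips stand 88 mm ahead of it and the grasp point (between the pads) lies 69 mm ahead of it; z points along the fingers, x is the direction in which the jaws open and shut, and the axes are right-handed (so a half turn about z gives the same grasp; the last joint's range is limited). The gripper opens to 92 mm and grips with 3 to 60 N. Pads are 20 mm wide; open, the fingers measure 128 mm over their backs; the gripper's body (75 mm by 189 mm) begins 69 mm behind the grasp point.
Start: joints at [-1.301, 0.353, 1.633, -0, 1.155, -0.002], TCP at [0.168, -0.602, 0.303] pointing down, gripper open.
Joint ranges: [-2.63, 2.63], [-0.92, 2.1], [0.06, 2.66], [-1.3, 4.44], [0, 2.69], [-3.02, 3.02]. Speed limits (rad/s): [2.22, 2.22, 2.79, 3.14, 3.14, 3.14].

INTERFACE

Orientations are given as a unit quaternion [x, y, z, w].
In Python, from bench import r gives the robot as it stands.
- The arm moves only by the shell command python3 -m inch 'ROWS'. ROWS is JSON, a list of rows, each a list of 7 numbers: the shift along the tool's x, y, z in cm, then the turn, a rotation vector about the tool's x, y, z in rad, then the finger opening in cm, from 0 to 9.19. A call has 1 to 10 rows; each row is the pose to reach, as a shift and turn from the pose commanded when the call began, along the tool's axes at that moment; what a row does not reach only later rows make up. A row lasts 1/8 s, in which the tool goes at most 62.5 mm and 10.7 degrees, less where a joint would pass 70% of its speed; a pose out of reach is approached as far as the arm can. A call with a gripper value outside its range is refused whole. The fingers move at their own pace and stop on an object; the grip force is fixed at half the most. Time passes only in rows, so rows that repeat a pose let the fingers close. It gives the time, the measured TCP pose, the force and the opening at its end, in the units of the state.
- r.read_state(): the state, without advancing time (a new reading comes with each control period).
- r.camera(name): name is "scene" or "top" or "wrist"; returns a dict with "pixels" (384x512x3 uint8, red, green, blue), "intrinsics" (3x3 intrinsics, pixels), "R" (3x3) and "t" (3): a world point X has camera coordinates R X + t. Camera axes: x right, y down, z forward; pixel columns grow to the right and rows downward; lengths in m; the calibration is good to about 2 mm. A picture is of the moment at which its call begins. There is no depth.
- r.sign_off(): hands the job in, once; it reports no verdict.
Trained networks look in a picture, given as the dict that the camera call returned (one of the last four; its "shot" number tells which), for a name from the list of things; names that differ only in an ending like _2 or _b are one class to them, and where a whole thing is asked for, a point or a joint stands for the part that bears it (a point fixed in the world has none). Each returns a list of dicts, best first, with "confidence" (0 to 1); they miss things now and then, are a little off and sometimes report something else, mostly with a low value. They report only what shows in the picture. A call takes as long as a camera call.
- r.boxes_of(label, picture): "xyz" ([x, y, z] in m, in the coordinates of the camera as it stood for that picture, good to about 4 mm: the middle of the surface that is visible of it).
The state is a dict: "t": time; "joints": joint angles; "dq": joint speeds; "joint_efforts": joint torques, N m; "tool_pos": TCP position; "eef_rot": TCP orientation; "wrist_force": force on the tool from outside, world axes, zero at the start; "ft_torque": the same for the moment, N m; "opening": opening from 0.0 (shut) to 1.0 (fully open).
Only numpy, scipy, OpenCV 4.12 (cv2) and the standard library are available. Lean on these libraries where they do the work, as an engineer would, in place of code of your own. Each camera call takes 0.05 s, during which the arm holds its last target. There are 200 camera calls.

## Working session

There is one attempt and no reset: what is moved stays moved. The work goes in short steps, Python scripts to look and compute and a shell command to move; the robot and the scene stay as the last step left them, time stands still between calls to the robot, and variables do not carry over. Pictures are saved under pics/ and viewed, about 8 in all and at most 12, crops included, and the job is handed in when it is done.

```bash
ls; mkdir -p pics
cat > h.py <<'E'
from bench import r
import numpy as np, cv2
from scipy.spatial.transform import Rotation as Ro
def shot(n,f=None):
    p=r.camera(n)
    if f: cv2.imwrite('pics/'+f,cv2.cvtColor(p['pixels'],cv2.COLOR_RGB2BGR))
    return p
def W(p,x): return np.array(p['R']).T@(np.array(x)-np.array(p['t']))
def proj(p,X):
    c=np.array(p['R'])@np.array(X)+np.array(p['t']); u=np.array(p['intrinsics'])@c; return u[:2]/u[2]
def ray(p,uv,z):
    R=np.array(p['R']);o=-R.T@np.array(p['t']);d=R.T@np.linalg.inv(np.array(p['intrinsics']))@np.array([*uv,1.]);return o+d*(z-o[2])/d[2]
E
python3 - <<'E'
from h import *
np.set_printoptions(precision=4,suppress=True)
for n in ['scene','top']:
    p=shot(n,n+'0.png')
    print(n,-np.array(p['R']).T@np.array(p['t']))
    for l in ['empty_tray','empty_tray_grip','empty_tray_orange_end','full_tray','full_tray_ledges','stand','cup_tall','cup_wide','cup_a']:
        for d in r.boxes_of(l,p)[:4]: print(l,round(d['confidence'],2),W(p,d['xyz']),proj(p,W(p,d['xyz'])).round())
s=r.read_state();print({k:np.round(v,4) for k,v in s.items()})
a=cv2.imread('pics/scene0.png');b=cv2.imread('pics/top0.png');cv2.imwrite('pics/both0.png',np.hstack([a,b])[:, :]);
E
python3 -c "
import cv2;a=cv2.imread('pics/both0.png');print(a.shape)"
```

```text
pics
scene [0.2106 0.4597 0.8606]
empty_tray 0.78 [0.6013 0.0803 0.0629] [196. 231.]
empty_tray_grip 0.72 [ 0.4749 -0.1976  0.0285] [305. 178.]
empty_tray_grip 0.62 [0.6016 0.0814 0.0612] [196. 232.]
empty_tray_orange_end 0.89 [0.6022 0.0766 0.0598] [197. 231.]
full_tray 0.71 [ 0.4795 -0.1988  0.0298] [303. 177.]
full_tray_ledges 0.65 [ 0.4772 -0.1927  0.0277] [303. 179.]
stand 0.65 [0.6389 0.1185 0.0169] [175. 248.]
cup_a 0.62 [ 0.6435 -0.1337  0.0098] [234. 175.]
top [ 0.3731 -0.0561  0.9253]
empty_tray_grip 0.75 [0.6004 0.0999 0.0576] [184. 177.]
empty_tray_orange_end 0.7 [0.5975 0.0955 0.0571] [186. 178.]
full_tray_ledges 0.89 [ 0.4802 -0.2015  0.0291] [316. 233.]
stand 0.77 [0.6722 0.0728 0.062 ] [197. 146.]
cup_tall 0.65 [ 0.4313 -0.2226  0.0079] [324. 255.]
cup_wide 0.47 [ 0.4842 -0.1869  0.0178] [309. 231.]
cup_a 0.75 [ 0.6434 -0.129   0.0062] [283. 166.]
{'t': np.float64(1.0), 'joints': array([-1.3014,  0.353 ,  1.6334, -0.    ,  1.1552, -0.0024]), 'dq': array([-0.0001,  0.0015, -0.0011,  0.0017, -0.0006, -0.0012]), 'joint_efforts': array([  0.0044, -59.375 , -33.4574,   0.07  ,   0.0159,   0.    ]), 'tool_pos': array([ 0.1678, -0.6021,  0.3027]), 'eef_rot': array([ 0.7964, -0.6048, -0.    , -0.    ]), 'wrist_force': array([-0.5463, -0.2884, -0.4135]), 'ft_torque': array([0.0342, 0.0231, 0.0165]), 'opening': np.float64(0.9996)}
(384, 1024, 3)
```

View pics/top0.png

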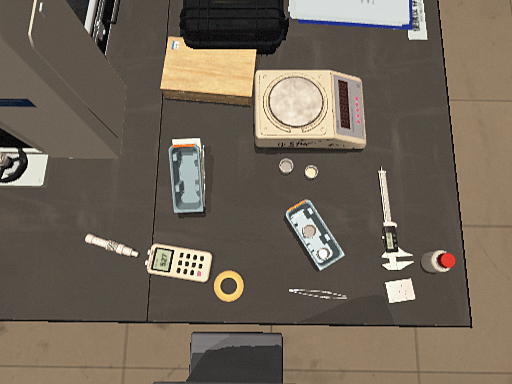

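View pics/scene0.png

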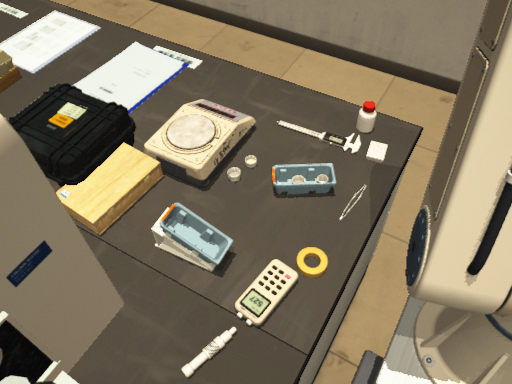

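The top view shows the empty tray on its stand at about (188,178), orange end up. The full tray is at about (315,235), orange end upper left, with its two cups. The waiting cups are at (286,166) and (311,172). A tall grey machine stands on the left. Next I'll fit both tray poses from their silhouettes.

```bash
cat >> h.py <<'E'
from scipy.optimize import minimize
def pts(full=True):
    P=[]
    for sx in(-1,1):
        for sy in(-1,1):
            c=0.006 if sx>0 else 0.0
            for z in (.036,.047): P+=[[sx*(.075-c),sy*.033,z],[sx*.075,sy*(.033-c),z]]
            P.append([sx*.066,sy*.024,0])
    return np.array(P)
def pose(q,tilt):  # q x,y,yaw of tray underside centre (z fixed)
    Rm=Ro.from_euler('zy',[q[2],-tilt]).as_matrix(); return Rm,np.array([q[0],q[1],.043 if tilt else 0.])
def hull(p,q,tilt,S=4):
    Rm,o=pose(q,tilt); uv=np.array([proj(p,Rm@a+o) for a in pts()])
    return cv2.convexHull(((uv+.5)*S*16).astype(np.int32))
def mask(p,uv,rad,S=4):
    im=p['pixels'].astype(int); R,G,B=im[...,0],im[...,1],im[...,2]
    m=((B-R>12)&(B>70))|((R-B>90)&(R-G>45))
    h=np.zeros(m.shape,bool);c=np.round(uv).astype(int);h[max(0,c[1]-rad):c[1]+rad,max(0,c[0]-rad):c[0]+rad]=1
    m=(m&h).astype(np.uint8); n,l,st,_=cv2.connectedComponentsWithStats(m,connectivity=8)
    m=np.isin(l,[i for i in range(1,n) if st[i,4]>=12]).astype(np.uint8)
    m=cv2.resize(m,None,fx=S,fy=S,interpolation=cv2.INTER_LINEAR)
    m2=cv2.resize(m*255,None,fx=1,fy=1); hp=cv2.convexHull(cv2.findNonZero(m)); o=np.zeros_like(m);cv2.fillConvexPoly(o,hp,1);return o
def fit(ps,ms,q0,tilt,S=4):
    def cost(d):
        q=np.array(q0)+d*np.array([.001,.001,.01]);c=0
        for p,m in zip(ps,ms):
            o=np.zeros_like(m);cv2.fillConvexPoly(o,hull(p,q,tilt,S),1,cv2.LINE_8,4);c+=(o^m).sum()/m.sum()
        return c
    best=None
    for k in range(3):
        s=minimize(cost,np.zeros(3) if best is None else best.x,method='Nelder-Mead',options=dict(initial_simplex=(np.zeros(3) if best is None else best.x)+np.array([[0,0,0],[6,0,0],[0,6,0],[0,0,8]])/(k+1)));best=s
    return np.array(q0)+best.x*np.array([.001,.001,.01]),best.fun
E
python3 - <<'E'
from h import *
np.set_printoptions(precision=4,suppress=True)
ps=[shot('scene'),shot('top')]
Fq=[.48,-.2,.52];Eq=[.58,.09,.05]
tiles=[]
for nm,q,t in (('full',Fq,0),('empty',Eq,np.radians(25))):
    Rm,o=pose(q,t)
    ms=[mask(p,proj(p,o+[0,0,.03]),48) for p in ps]
    for i in (0,1): print(nm,i,*fit([ps[i]],[ms[i]],q,t))
    qq,f=fit(ps,ms,q,t); print(nm,'both',qq,f)
    for p,m in zip(ps,ms):
        im=cv2.resize(cv2.cvtColor(p['pixels'],cv2.COLOR_RGB2BGR),None,fx=4,fy=4,interpolation=cv2.INTER_CUBIC)
        cv2.polylines(im,[(hull(p,qq,t)/16).astype(np.int32)],True,(0,0,255),1)
        c,_=cv2.findContours(m,0,1);cv2.drawContours(im,c,-1,(0,255,0),1)
        u=(proj(p,o+[0,0,.03])*4).astype(int); tiles.append(cv2.resize(im[u[1]-160:u[1]+160,u[0]-200:u[0]+200],(400,300)))
cv2.imwrite('pics/fit0.png',np.vstack([np.hstack(tiles[:2]),np.hstack(tiles[2:])]))
# grey machine triangulation guesses
for a,b in (((125,302),(110,157)),((30,263),(15,102))):
    A=[];B=[]
    for p,uv in zip(ps,(a,b)):
        K,R,t=[np.array(p[k]) for k in('intrinsics','R','t')];M=K@np.c_[R,t]
        for j in (0,1):
            A.append(uv[j]*M[2]-M[j])
    A=np.array(A);x=np.linalg.lstsq(A[:,:3],-A[:,3],rcond=None)[0];print('tri',x,[proj(p,x) for p in ps])
E
```

```text
full 0 [ 0.4851 -0.2024  0.557 ] 0.309107303877367
full 1 [ 0.4774 -0.1933  0.5462] 0.02179853057259093
full both [ 0.4794 -0.1935  0.56  ] 0.3815022797976426
empty 0 [0.6104 0.087  0.0679] 0.10842641356559986
empty 1 [0.6078 0.0924 0.0536] 0.017920287683548097
empty both [0.6092 0.0924 0.0572] 0.15183672750182564
tri [0.6449 0.278  0.039 ] [array([122.9142, 301.1558]), array([110.7045, 159.2766])]
tri [0.6683 0.3569 0.2947] [array([ 30.5118, 263.2657]), array([ 14.8024, 101.429 ])]
```

View pics/fit0.png

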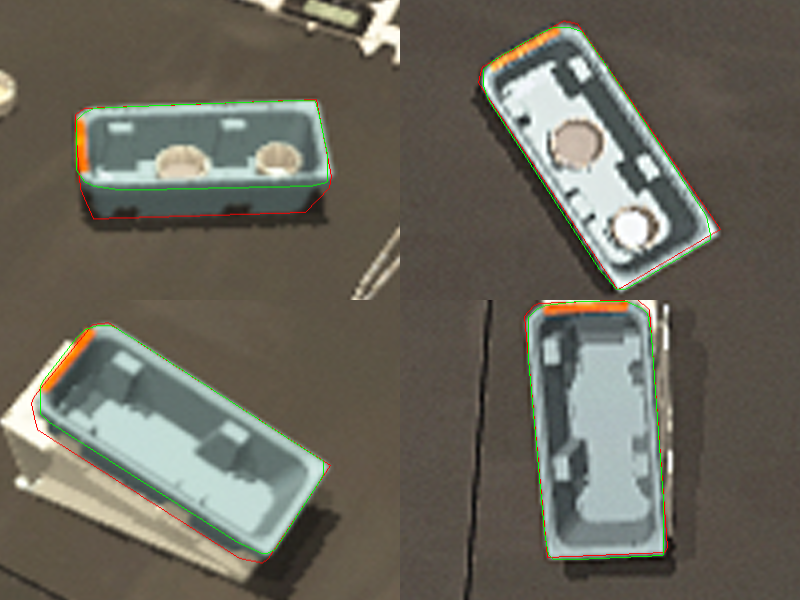

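The top-view fits overlay both trays well, with the red and green outlines coinciding. In the scene view only the dark near walls are missed by the mask, and the red outlines agree with the picture. Now working out the approach.

```bash
cat >> h.py <<'E'
np.set_printoptions(precision=4,suppress=True)
def tgt(q,tilt,z0,up,dx=0): # tool pose over tray, tool x = tray y, z=-tray z ; up beyond grasp along tray z
    Rm=Ro.from_euler('zy',[q[2],-tilt]).as_matrix()
    o=np.array([q[0],q[1],z0])+Rm@[dx,0,.1105+up]
    return o,Rm@np.array([[0,1,0],[1,0,0],[0,0,-1.]]).T
def delta(o,RT,s=None):
    s=s or r.read_state();R0=Ro.from_quat(s['eef_rot']);
    d=R0.inv().apply(o-s['tool_pos'])*100; v=(R0.inv()*Ro.from_matrix(RT)).as_rotvec()
    print('t',round(float(s['t']),2),'shift cm',d.round(2),'rot',v.round(3)); return d,v
E
python3 - <<'E'
from h import *
E=[.6085,.0924,.055]
o,R=tgt(E,np.radians(25),.043,.09);print(o,R)
delta(o,R)
# via: yaw +95deg, straight tool, waypoint
s=r.read_state();R0=Ro.from_quat(s['eef_rot'])
delta(np.array([.45,-.2,.30]),(R0*Ro.from_rotvec([0,0,-1.7])).as_matrix())
E
```

```text
[0.5238 0.0924 0.2247] [[-0.0498  0.9049  0.4226]
 [ 0.9985  0.055   0.    ]
 [-0.0232  0.422  -0.9063]]
t 1.1 shift cm [-57.34 -52.93   7.8 ] rot [-0.104  0.629 -2.86 ]
t 1.1 shift cm [-31.15 -37.98   0.27] rot [ 0.   0.  -1.7]
```

```bash
sed -i "s/from_euler('zy'/from_euler('ZY'/" h.py
python3 -m inch '[[-8,-9,0,0,0,-0.35,9.19],[-16,-19,0,0,0,-0.7,9.19],[-24,-28,0,0,0,-1.05,9.19],[-31,-38,0,0,0,-1.4,9.19],[-31,-38,0,0,0,-1.7,9.19],[-31,-38,0,0,0,-1.7,9.19],[-31,-38,0,0,0,-1.7,9.19],[-31,-38,0,0,0,-1.7,9.19],[-31,-38,0,0,0,-1.7,9.19],[-31,-38,0,0,0,-1.7,9.19]]'
python3 - <<'E'
from h import *
p=shot('top');t=np.radians(25)
q=[.608,.092,.06];Rm,o=pose(q,t);m=mask(p,proj(p,o+[0,0,.03]),48);q,f=fit([p],[m],q,t);print(q,f)
o,R=tgt(q,t,.043,.10);print(o);delta(o,R);print(r.read_state()['joints'])
E
```

```text
t: 2.35
tool_pos: [0.4509, -0.2009, 0.3027]
eef_rot: [0.98, 0.2, -0.0, 0.0]
wrist_force: [-0.1, 0.3, 0.4]
opening: 0.999
[0.608  0.0934 0.0572] 0.017743485048636966
[0.5192 0.0883 0.2338]
t 2.4 shift cm [ 17.57 -24.03   6.89] rot [-0.38   0.268 -1.209]
[-0.4232  0.1472  1.908  -0.0002  1.0864 -0.8218]
```

```bash
python3 -m inch '[[3.5,-4.8,1.4,-0.05,0.04,-0.17,9.19],[7,-9.6,2.8,-0.11,0.08,-0.35,9.19],[10.5,-14.4,4.1,-0.16,0.11,-0.51,9.19],[14,-19.2,5.5,-0.22,0.15,-0.68,9.19],[17.6,-24,6.9,-0.27,0.19,-0.85,9.19],[17.6,-24,6.9,-0.38,0.268,-1.209,9.19],[17.6,-24,6.9,-0.38,0.268,-1.209,9.19],[17.6,-24,6.9,-0.38,0.268,-1.209,9.19],[17.6,-24,6.9,-0.38,0.268,-1.209,9.19],[17.6,-24,6.9,-0.38,0.268,-1.209,9.19]]'
python3 - <<'E'
from h import *
p=shot('wrist','wr1.png');t=np.radians(25)
q=[.608,.0934,.0572]
im=cv2.cvtColor(p['pixels'],cv2.COLOR_RGB2BGR)
Rm,o=pose(q,t)
for a in pts():
    u=proj(p,Rm@a+o);cv2.circle(im,tuple(int(v) for v in u),2,(0,0,255),-1)
cv2.imwrite('pics/wr1.png',im)
o,R=tgt(q,t,.043,.0);delta(o,R);print(r.read_state()['joints'])
E
```

```text
t: 3.65
tool_pos: [0.5195, 0.0879, 0.234]
eef_rot: [0.671, 0.709, 0.158, 0.148]
wrist_force: [0.2, -0.2, -0.0]
opening: 0.999
t 3.7 shift cm [ 0.03 -0.03 10.01] rot [ 0.    -0.    -0.001]
[ 0.1946  0.1528  2.1555 -0.1468  0.4041 -1.3103]
```

View pics/wr1.png

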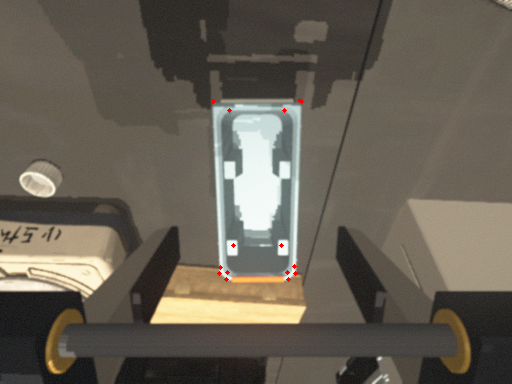

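The wrist view shows the tray centred between the fingers. Its plain end is at row 103 and its orange end at row 281, both within about 2 px of the prediction. Descending and gripping.

```bash
python3 -m inch '[[0,0,3,0,0,0,9.19],[0,0,6,0,0,0,9.19],[0,0,8.5,0,0,0,9.19],[0,0,10,0,0,0,9.19],[0,0,10,0,0,0,9.19],[0,0,10,0,0,0,6],[0,0,10,0,0,0,6],[0,0,10,0,0,0,6],[0,0,10,0,0,0,6],[0,0,10,0,0,0,6]]'
python3 -m inch '[[0,0,0,0,0,0,6],[0,0,0,0,0,0,6]]'
```

```text
t: 4.95
tool_pos: [0.5613, 0.0908, 0.1438]
eef_rot: [0.669, 0.711, 0.158, 0.149]
wrist_force: [-3.5, -0.9, 7.2]
opening: 0.714
t: 5.2
tool_pos: [0.5613, 0.0908, 0.1438]
eef_rot: [0.669, 0.711, 0.158, 0.149]
wrist_force: [-3.9, -1.3, 7.5]
opening: 0.713
```

```bash
python3 -m inch '[[0,0,-1,0,0,0,6],[0,0,-2.5,0,0,0,6],[0,0,-5,0,0,0,6],[0,0,-8,0,0,0,6],[0,0,-11,0,0,0,6],[0,0,-14,0,0,0,6],[0,0,-14,0,0,0,6]]'
python3 - <<'E'
from h import *
p=shot('wrist');t=np.radians(25)
im=cv2.cvtColor(p['pixels'],cv2.COLOR_RGB2BGR)
s=r.read_state();RT=Ro.from_quat(s['eef_rot']).as_matrix()
Rt=RT@np.array([[0,1,0],[1,0,0],[0,0,-1.]]);o=s['tool_pos']-Rt@[0,0,.1105]
for a in pts():
    u=proj(p,Rt@a+o);cv2.circle(im,tuple(int(v) for v in u),2,(0,0,255),-1)
cv2.imwrite('pics/wr2.png',im)
F=[.4774,-.1933,.5462]
q=[F[0],F[1],F[2]+np.pi]
o,R=tgt(q,0,.038,.12);print(o,s['joints']);delta(o,R,s)
E
```

```text
t: 6.08
tool_pos: [0.5021, 0.0874, 0.2725]
eef_rot: [0.669, 0.71, 0.159, 0.15]
wrist_force: [-0.4, 0.2, -1.5]
opening: 0.718
[ 0.4774 -0.1933  0.2685] [ 0.201   0.0628  2.154  -0.126   0.4926 -1.3317]
t 6.12 shift cm [-27.87  -3.86  -1.53] rot [ 0.143 -0.58   2.599]
```

View pics/wr2.png

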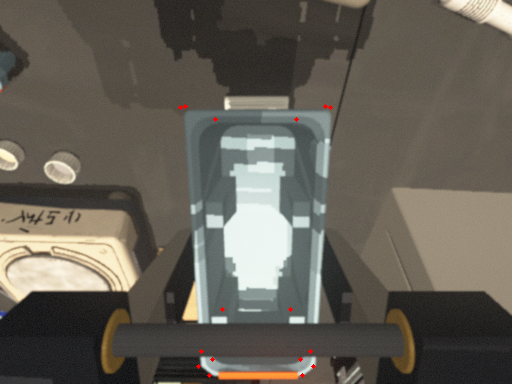

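The tray is held level between the pads, with its plain end at row 111 and its orange end at row 377. Turning it end for end on the way over.

```bash
python3 -m inch '[[-4,-0.5,-0.4,0.01,-0.04,0.18,6],[-8,-1,-0.8,0.02,-0.08,0.36,6],[-12,-1.5,-1,0.03,-0.12,0.54,6],[-16,-2.2,-1.2,0.04,-0.16,0.72,6],[-20,-2.8,-1.5,0.05,-0.2,0.9,6],[-24,-3.4,-1.5,0.06,-0.24,1.08,6],[-27.9,-3.9,-1.5,0.07,-0.28,1.26,6],[-27.9,-3.9,-1.5,0.08,-0.32,1.44,6],[-27.9,-3.9,-1.5,0.09,-0.36,1.62,6],[-27.9,-3.9,-1.5,0.094,-0.38,1.7,6]]'
python3 - <<'E'
from h import *
F=[.4774,-.1933,.5462]
o,R=tgt([F[0],F[1],F[2]+np.pi],0,.038,.12);print(r.read_state()['joints']);delta(o,R)
E
```

```text
t: 7.38
tool_pos: [0.4771, -0.1939, 0.2656]
eef_rot: [0.993, -0.063, 0.07, 0.068]
wrist_force: [-0.2, -0.4, -1.9]
opening: 0.718
[-0.34    0.1582  2.0016 -0.1281  0.8129 -0.1333]
t 7.38 shift cm [ 0.06 -0.03 -0.29] rot [ 0.052 -0.196  0.895]
```

```bash
python3 -m inch '[[0,0,-0.3,0.01,-0.04,0.18,6],[0,0,-0.3,0.02,-0.08,0.36,6],[0,0,-0.3,0.03,-0.12,0.54,6],[0,0,-0.3,0.04,-0.16,0.72,6],[0,0,-0.3,0.052,-0.196,0.895,6],[0,0,-0.3,0.052,-0.196,0.895,6],[0,0,-0.3,0.052,-0.196,0.895,6]]'
python3 - <<'E'
from h import *
F=[.4774,-.1933,.5462]
o,R=tgt([F[0],F[1],F[2]+np.pi],0,.038,.12);s=r.read_state();print(s['joints']);delta(o,R,s)
p=shot('wrist');RT=Ro.from_quat(s['eef_rot']).as_matrix()
Rc=np.array(p['R']);c=-Rc.T@np.array(p['t']);print('cam in tool',RT.T@(c-s['tool_pos']),'\n',(RT.T@Rc.T))
Rf,of=pose(F,0)
for sh in ([.13,0,0],[-.13,0,0],[0,.14,0],[0,.14,-.05],[.13,.05,0],[.13,.05,-.04]):
    q=dict(p);q['t']=np.array(p['t'])-Rc@RT@np.array(sh)
    u=np.array([proj(q,Rf@a+of) for a in pts()]);print(sh,u.min(0),u.max(0))
E
```

```text
t: 8.25
tool_pos: [0.4765, -0.1933, 0.2692]
eef_rot: [0.874, -0.487, 0.001, 0.001]
wrist_force: [0.8, -0.1, -1.8]
opening: 0.711
[-0.3875  0.2181  1.9024 -0.0018  1.0195  0.63  ]
t 8.25 shift cm [ 0.04 -0.07  0.07] rot [ 0.    -0.002  0.008]
cam in tool [ 0.0001 -0.0863 -0.0819] 
 [[ 1.     -0.0003 -0.0002]
 [ 0.0004  0.9547  0.2976]
 [ 0.0001 -0.2976  0.9547]]
[0.13, 0, 0] [ 80.6987 101.7317] [167.6508 250.1893]
[-0.13, 0, 0] [346.3714 101.6279] [435.3298 250.1166]
[0, 0.14, 0] [216.2796 -83.0922] [299.8697 113.8236]
[0, 0.14, -0.05] [222.8364 -55.4484] [293.1829 110.5602]
[0.13, 0.05, 0] [71.2839 42.3776] [163.8477 205.5375]
[0.13, 0.05, -0.04] [93.6353 48.1553] [173.2738 193.365 ]
```

```bash
python3 -m inch '[[5,1,0,0,0,0,6],[10,2,0,0,0,0,6],[13,2,0,0,0,0,6],[13,2,0,0,0,0,6],[13,2,0,0,0,0,6]]'
python3 - <<'E'
from h import *
p=shot('wrist','wr3.png')
np.save('wr3.npy',dict(p=p,s=r.read_state()),allow_pickle=True)
im=cv2.cvtColor(p['pixels'],cv2.COLOR_RGB2BGR)
cv2.imwrite('pics/wr3b.png',cv2.resize(im[20:384,60:350],None,fx=2,fy=2,interpolation=cv2.INTER_CUBIC)[:600])
cv2.imwrite('pics/wr3c.png',cv2.resize(im[330:384,180:330],None,fx=5,fy=5,interpolation=cv2.INTER_CUBIC))
E
```

```text
t: 8.93
tool_pos: [0.5272, -0.3138, 0.2699]
eef_rot: [0.873, -0.488, 0.001, 0.0]
wrist_force: [-0.4, 0.2, -1.6]
opening: 0.713
```

View pics/wr3b.png

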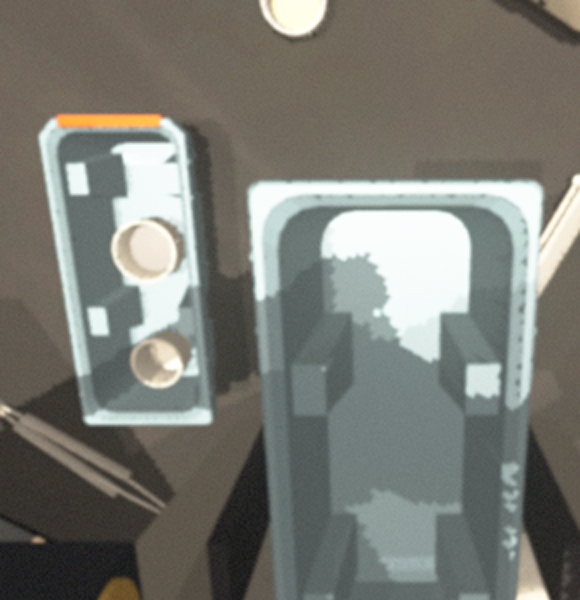

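View pics/wr3c.png

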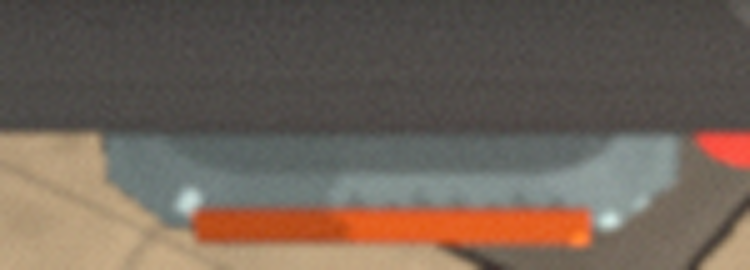

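The crop shows the lower tray rim with corners at about (40,138), (188,135), (213,423) and (86,425), and the cups upright. The held tray's plain corners are at (249,184) and (543,184), and its orange strip is visible behind the bar. I'll fit both trays from this one picture.

```bash
cat > m.py <<'E'
from h import *
from scipy.optimize import least_squares
D=np.load('wr3.npy',allow_pickle=True).item();p,s=D['p'],D['s']
c2=lambda u,v:np.array([60+(u+.5)/2-.5,20+(v+.5)/2-.5]);c5=lambda u,v:np.array([180+(u+.5)/5-.5,330+(v+.5)/5-.5])
RT=Ro.from_quat(s['eef_rot']).as_matrix();Rt0=RT@np.array([[0,1,0],[1,0,0],[0,0,-1.]])
# held: tray y=+tool x -> image right
obs=[([-.075,-.033,.047],c2(249,184)),([-.075,.033,.047],c2(543,184))]
def held(v):
    R=Rt0@Ro.from_rotvec([0,v[3],v[4]]).as_matrix(); o=s['tool_pos']+Rt0@(np.array([v[0],v[1],v[2]])-[0,0,.069])
    return R,o  # o=grip point
def res(v):
    R,o=held(v);P=lambda a:proj(p,o+R@(np.array(a)-[0,0,.0415]))
    e=[P(a)-u for a,u in obs]+[P([.075,-v[5],.047])-c5(194,242),P([.075,v[5],.047])-c5(590,242)]
    return np.concatenate(e)
S=np.array([.001,.001,.001,.01,.01,.001])
k=least_squares(lambda a:np.r_[res(a*S),.3*a[2]],np.array([0,0,0,0,0,22.]));v=k.x*S
print('held dx,dy,dz mm',v[:3]*1e3,'pitch,yaw deg',np.degrees(v[3:5]),'w',v[5],'res',k.fun)
w=v[5]
def resF(a):
    q=a*np.array([.001,.001,.01]);R,o=pose(q,0);P=lambda b:proj(p,o+R@np.array(b))
    # lower: its +x is up in image, +y left
    return np.concatenate([P([-.075,.033,.047])-c2(86,425),P([.075,w,.047])-c2(57,114),P([.075,-w,.047])-c2(161,114),(P([.066,.033,.047])-c2(40,138))[:1], (P([-.075,-.033,.047])-c2(211,424))[1:]])
k=least_squares(resF,np.array([477.,-193,54.6]));q=k.x*[.001,.001,.01];print('full',q,k.fun)
R,o=held(v)
# target: upper tray frame origin over ledges, yaw q+pi ; tool correction
Rd=Ro.from_euler('z',q[2]+np.pi).as_matrix()
yawU=np.arctan2(R[1,0],R[0,0]);print('upper yaw',yawU,'lower+pi',q[2]+np.pi-2*np.pi,'upper x-axis z',R[2,0],'y-axis z',R[2,1])
up=.06
for up in (.06,0):
    goal=np.array([q[0],q[1],.038+.0415+up])   # grip point goal
    dR=Rd@R.T
    RTn=dR@RT; on=goal-dR@(o-s['tool_pos']); print('up',up,on); delta(on,RTn)
E
python3 m.py
python3 - <<'E'
from h import *
p=shot('top');
E
```

```text
held dx,dy,dz mm [-1.9268  0.3449 -1.4541] pitch,yaw deg [-1.0498  0.0279] w 0.022944265139703296 res [-0.05    0.0623  0.0866 -0.0798 -0.0236  0.045  -0.0237  0.0001 -0.4362]
full [ 0.4794 -0.1936  0.5578] [-0.03   -0.975   0.5955  0.8624 -0.1672  0.5217 -0.4071 -0.8779]
upper yaw -2.5891630469749027 lower+pi -2.5837703894057658 upper x-axis z 0.018192884911767272 y-axis z 0.0014471794363212465
up 0.06 [ 0.4765 -0.195   0.2099]
t 8.97 shift cm [-12.76  -1.9    6.  ] rot [ 0.018 -0.002 -0.005]
up 0 [ 0.4765 -0.195   0.1499]
t 8.97 shift cm [-12.77  -1.9   12.  ] rot [ 0.018 -0.002 -0.005]
```

```bash
python3 -m inch '[[-5,-0.7,0,0,0,0,6],[-10,-1.4,0,0.01,0,0,6],[-12.8,-1.9,1.5,0.015,0,0,6],[-12.8,-1.9,4,0.018,-0.002,-0.005,6],[-12.8,-1.9,6,0.018,-0.002,-0.005,6],[-12.8,-1.9,6,0.018,-0.002,-0.005,6],[-12.8,-1.9,6,0.018,-0.002,-0.005,6]]'
cat > ov.py <<'E'
from h import *
import sys
def ov(f,hold=(-.0019,.0003,-.0015,-.018),cams=('scene','top')):
    s=r.read_state();RT=Ro.from_quat(s['eef_rot']).as_matrix();Rt0=RT@np.array([[0,1,0],[1,0,0],[0,0,-1.]])
    Ru=Rt0@Ro.from_rotvec([0,hold[3],0]).as_matrix();g=s['tool_pos']+Rt0@(np.array(hold[:3])-[0,0,.069])
    print('upper x-axis z',Ru[2,0],'underside',g-Ru@[0,0,.0415],'yaw',np.arctan2(Ru[1,0],Ru[0,0])+np.pi)
    T=[]
    for n in cams:
        p=shot(n);im=cv2.resize(cv2.cvtColor(p['pixels'],cv2.COLOR_RGB2BGR),None,fx=5,fy=5,interpolation=cv2.INTER_CUBIC)
        for R,o,c in ((*pose([.4794,-.1936,.558],0),(0,255,0)),(Ru,g-Ru@[0,0,.0415],(0,0,255))):
            for z,X,Y in ((.047,.075,.033),(0,.066,.024)):
                c0=.009 if z else 0
                P=[[X-c0,Y,z],[X,Y-c0,z],[X,-Y+c0,z],[X-c0,-Y,z],[-X,-Y,z],[-X,Y,z]]
                uv=np.array([proj(p,R@np.array(a)+o) for a in P]);cv2.polylines(im,[((uv+.5)*5-.5).round().astype(np.int32)],True,c,1)
        u=(proj(p,[.4794,-.1936,.06])*5).astype(int);T.append(im[max(0,u[1]-290):u[1]+290,u[0]-200:u[0]+200] if len(cams)>1 else im[max(0,u[1]-300):u[1]+300,u[0]-400:u[0]+400])
    cv2.imwrite('pics/'+f,np.hstack(T))
E
python3 -c "
from ov import *
ov('s4.png',cams=('scene',))"
```

```text
t: 9.9
tool_pos: [0.4773, -0.1955, 0.2108]
eef_rot: [0.874, -0.486, 0.005, -0.008]
wrist_force: [-0.2, 0.1, -1.8]
opening: 0.717
upper x-axis z -0.0010811557053663644 underside [ 0.4803 -0.1941  0.0989] yaw 0.5562230507284336
```

View pics/s4.png

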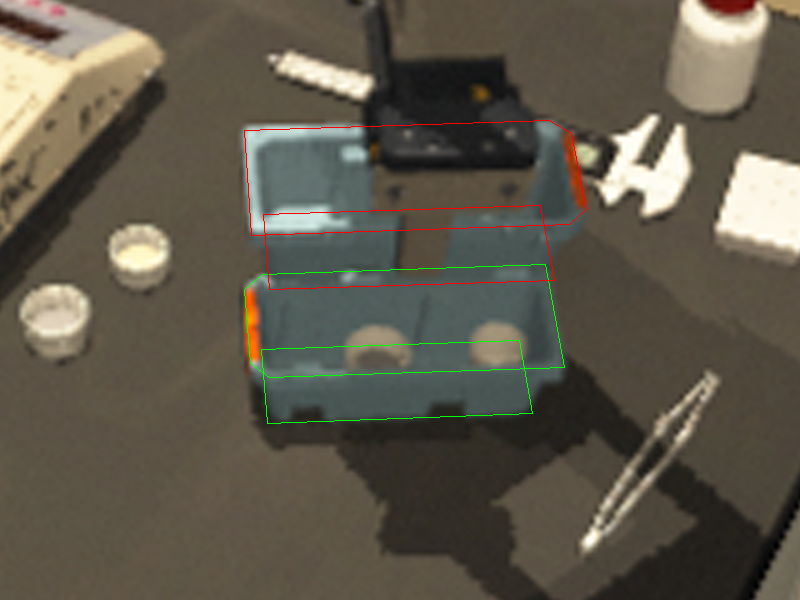

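The scene view agrees with both predicted outlines: red on the held tray (orange end right, level) and green on the lower tray (orange end left). Lowering to just above the rim, then slowly.

```bash
python3 -m inch '[[-0.05,0,2,0,0,0,6],[-0.1,0.05,4,0,0,0,6],[-0.1,0.05,4.8,0,0,0,6],[-0.1,0.05,5.1,0,0,0,6],[-0.1,0.05,5.3,0,0,0,6],[-0.1,0.05,5.3,0,0,0,6],[-0.1,0.05,5.3,0,0,0,6]]'
python3 -c "
from ov import *
ov('s5.png',cams=('scene',))
print(r.read_state()['wrist_force'],r.read_state()['ft_torque'])"
python3 -m inch '[[0,0,0.15,0,0,0,6],[0,0,0.3,0,0,0,6],[0,0,0.3,0,0,0,6]]'
```

```text
t: 10.82
tool_pos: [0.4771, -0.1946, 0.1574]
eef_rot: [0.874, -0.486, 0.005, -0.008]
wrist_force: [-0.8, 0.2, -1.3]
opening: 0.712
upper x-axis z -0.0009738955366693368 underside [ 0.4801 -0.1933  0.0455] yaw 0.5556723168936233
[-0.084   0.493  -1.1519] [-0.0318 -0.0217 -0.0281]
t: 11.25
tool_pos: [0.4769, -0.1945, 0.1539]
eef_rot: [0.874, -0.486, 0.005, -0.008]
wrist_force: [-0.4, 0.0, -1.2]
opening: 0.713
```

```bash
python3 -m inch '[[0,0,0.1,0,0,0,6],[0,0,0.2,0,0,0,6],[0,0,0.2,0,0,0,6]]'
python3 -m inch '[[0,0,0.1,0,0,0,6],[0,0,0.15,0,0,0,6],[0,0,0.15,0,0,0,6]]'
python3 -c "
from ov import *
ov('s6.png',cams=('scene',))
print(r.read_state()['wrist_force'],r.read_state()['ft_torque'])"
```

```text
t: 11.62
tool_pos: [0.4769, -0.1947, 0.1521]
eef_rot: [0.874, -0.486, 0.005, -0.008]
wrist_force: [-2.4, -1.3, 3.5]
opening: 0.714
t: 12.0
tool_pos: [0.4767, -0.1948, 0.1508]
eef_rot: [0.874, -0.486, 0.005, -0.008]
wrist_force: [-4.6, -2.9, 6.6]
opening: 0.715
upper x-axis z 6.111299506529951e-05 underside [ 0.4796 -0.1934  0.0389] yaw 0.5558827427134925
[-5.1569 -2.883   7.6472] [-0.3628  0.7231  0.0372]
```

View pics/s6.png

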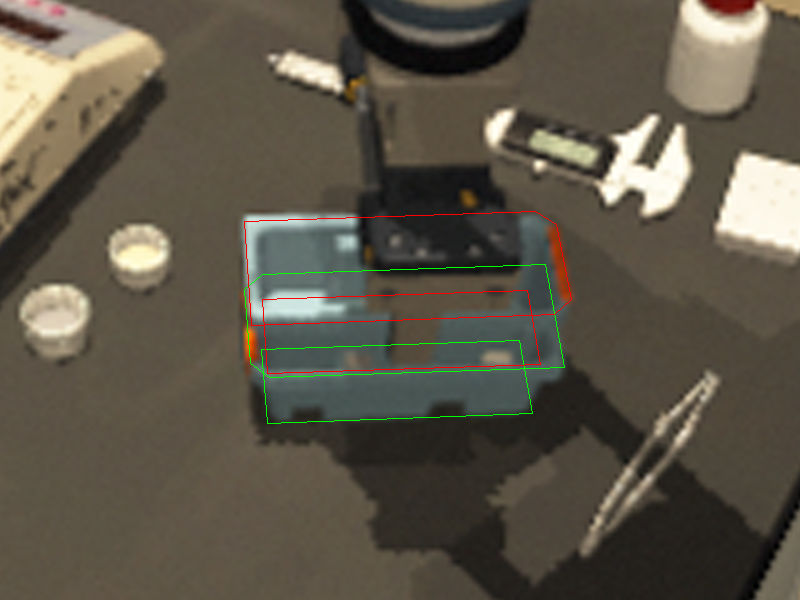

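There is contact at about 2 mm above seat. The force (-5,-3) pushes the tray toward the robot, and the far plain end appears about 1 px high at (243,214), so it is riding on the lower tray's orange-end flare. Backing off, shifting about 2 mm toward the robot and retrying.

```bash
python3 -m inch '[[0,0,-0.25,0,0,0,6],[0,0.1,-0.45,0,0,0,6],[0,0.2,-0.45,0,0,0,6],[0,0.2,-0.45,0,0,0,6]]'
python3 -m inch '[[0,0,0.15,0,0,0,6],[0,0,0.3,0,0,0,6],[0,0,0.3,0,0,0,6]]'
python3 -m inch '[[0,0,0.1,0,0,0,6],[0,0,0.15,0,0,0,6],[0,0,0.15,0,0,0,6]]'
```

```text
t: 12.55
tool_pos: [0.4753, -0.1955, 0.1549]
eef_rot: [0.874, -0.486, 0.005, -0.008]
wrist_force: [-0.4, 0.2, -2.1]
opening: 0.715
t: 12.92
tool_pos: [0.4752, -0.1955, 0.1518]
eef_rot: [0.874, -0.486, 0.005, -0.008]
wrist_force: [-0.1, -0.0, -1.2]
opening: 0.714
t: 13.3
tool_pos: [0.4753, -0.1955, 0.1505]
eef_rot: [0.874, -0.486, 0.005, -0.008]
wrist_force: [0.7, -0.0, -1.8]
opening: 0.716
```

```bash
python3 -m inch '[[0,0,0.08,0,0,0,6],[0,0,0.08,0,0,0,6],[0,0,0.08,0,0,0,6]]'
python3 -m inch '[[0,0,0.08,0,0,0,6],[0,0,0.08,0,0,0,6],[0,0,0.08,0,0,0,6]]'
python3 -c "
from h import *
s=r.read_state();print(s['wrist_force'],s['ft_torque'])"
```

```text
t: 13.68
tool_pos: [0.4754, -0.1956, 0.1497]
eef_rot: [0.874, -0.486, 0.005, -0.008]
wrist_force: [-0.3, -0.6, -0.6]
opening: 0.716
t: 14.05
tool_pos: [0.4756, -0.1954, 0.1494]
eef_rot: [0.874, -0.486, 0.005, -0.008]
wrist_force: [-0.6, 2.6, 4.8]
opening: 0.714
[-0.5733  2.5712  4.8448] [0.3605 0.1888 0.0191]
```

```bash
python3 -m inch '[[-0.1,0,0,0,0,0,6],[-0.1,0,0,0,0,0,6],[-0.1,0,0.04,0,0,0,6],[-0.1,0,0.04,0,0,0,6]]'
python3 -c "
from ov import *
s=r.read_state();print(s['wrist_force'],s['ft_torque'])
ov('s7.png',cams=('scene','top'))"
```

```text
t: 14.55
tool_pos: [0.4757, -0.1951, 0.1492]
eef_rot: [0.874, -0.486, 0.006, -0.008]
wrist_force: [1.3, -1.1, 7.7]
opening: 0.716
[ 1.3252 -1.0969  7.6664] [-0.286   0.0478  0.026 ]
upper x-axis z -0.0017026103573944407 underside [ 0.4788 -0.1938  0.0372] yaw 0.5557088906362018
```

View pics/s7.png

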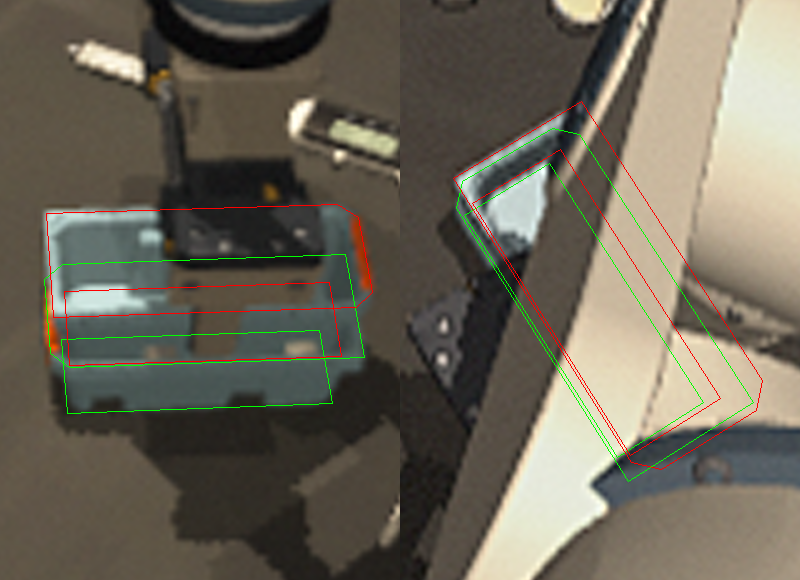

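The force is now mostly vertical (7.7 N) and z has stopped at the computed seat height. The scene view shows the tray level, with its rim evenly above the lower one and the orange ends opposed. Unloading slightly, then releasing.

```bash
python3 -m inch '[[0,0,-0.04,0,0,0,6],[0,0,-0.04,0,0,0,7.4],[0,0,-0.04,0,0,0,7.8],[0,0,-0.04,0,0,0,8.4],[0,0,-0.04,0,0,0,9.19],[0,0,-0.04,0,0,0,9.19],[0,0,-0.04,0,0,0,9.19]]'
python3 -m inch '[[0,0,-1,0,0,0,9.19],[0,0,-3,0,0,0,9.19],[0,0,-6,0,0,0,9.19],[0,0,-10,0,0,0,9.19],[0,0,-14,0,0,0,9.19],[0,0,-14,0,0,0,9.19]]'
python3 - <<'E'
from h import *
D=[]
w=shot('wrist');sc=shot('scene')
a=cv2.resize(cv2.cvtColor(w['pixels'],cv2.COLOR_RGB2BGR)[60:330,150:362],None,fx=2,fy=2)[:540]
u=proj(sc,[.4794,-.1936,.06]).astype(int);b=cv2.resize(cv2.cvtColor(sc['pixels'],cv2.COLOR_RGB2BGR)[u[1]-68:u[1]+67,u[0]-47:u[0]+47],None,fx=4,fy=4,interpolation=cv2.INTER_CUBIC)
cv2.imwrite('pics/f8.png',np.hstack([a,b]));print(a.shape,b.shape)
E
```

```text
t: 15.52
tool_pos: [0.4749, -0.1947, 0.1489]
eef_rot: [0.874, -0.486, 0.005, -0.008]
wrist_force: [0.3, -0.5, -0.5]
opening: 0.999
t: 16.27
tool_pos: [0.474, -0.1967, 0.2926]
eef_rot: [0.874, -0.486, 0.008, -0.008]
wrist_force: [0.0, -0.5, -0.4]
opening: 1.001
(540, 424, 3) (540, 376, 3)
```

View pics/f8.png

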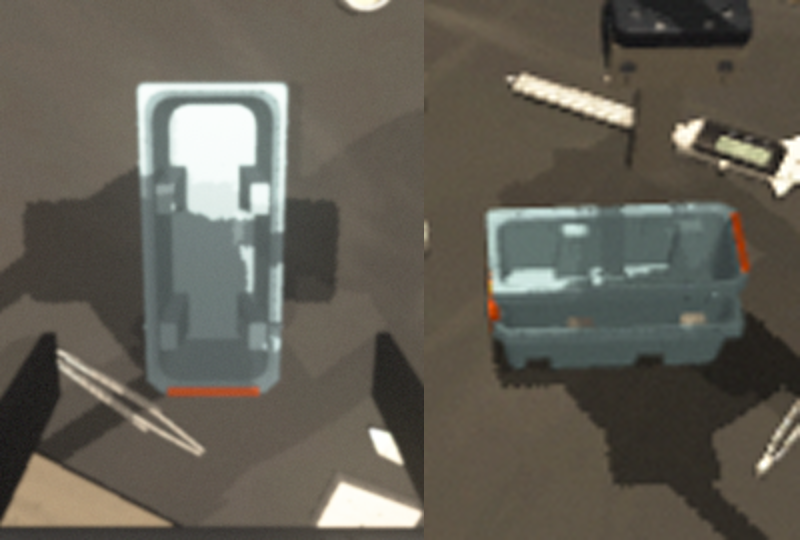

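The wrist and scene views show the stack released: orange end at the lower tray's plain end, rims parallel, lower tray in place. I'll move the arm clear and check the height and level numerically.

```bash
python3 -m inch '[[4,2,-1,0,0,0,9.19],[8,5,-2,0,0,0,9.19],[12,8,-3,0,0,0,9.19],[16,11,-3,0,0,0,9.19],[20,14,-3,0,0,0,9.19],[25,17,-3,0,0,0,9.19],[30,20,-3,0,0,0,9.19],[30,20,-3,0,0,0,9.19],[30,20,-3,0,0,0,9.19]]'
cat > fin.py <<'E'
from h import *
ps=[shot('scene'),shot('top')]
K=4
def rim(p,v):  # x,y,yaw,z,pitch,roll
    R=Ro.from_euler('ZYX',[v[2],v[4],v[5]]).as_matrix();c=.009
    P=[[.075-c,.033,.047],[.075,.033-c,.047],[.075,-.033+c,.047],[.075-c,-.033,.047],[-.075,-.033,.047],[-.075,.033,.047]]
    return np.array([proj(p,R@np.array(a)+[v[0],v[1],v[3]]) for a in P])
q=[.4794,-.1936,.558+np.pi]
top=ps[1]; m=mask(top,proj(top,[.4794,-.1936,.08]),48)
def cost(d):
    v=[q[0]+d[0]/1e3,q[1]+d[1]/1e3,q[2]+d[2]/100,.038,0,0]
    o=np.zeros_like(m);cv2.fillConvexPoly(o,((rim(top,v)+.5)*64).astype(np.int32),1,cv2.LINE_8,4);return (o^m).sum()/m.sum()
s=minimize(cost,[0,0,0],method='Nelder-Mead',options=dict(initial_simplex=[[0,0,0],[4,0,0],[0,4,0],[0,0,4]]))
print('top fit offset mm, crad',s.x,s.fun)
v=[q[0]+s.x[0]/1e3,q[1]+s.x[1]/1e3,q[2]+s.x[2]/100,.038,0,0]
T=[]
for p in ps:
    im=cv2.resize(cv2.cvtColor(p['pixels'],cv2.COLOR_RGB2BGR),None,fx=5,fy=5,interpolation=cv2.INTER_CUBIC)
    cv2.polylines(im,[((rim(p,v)+.5)*5-.5).round().astype(np.int32)],True,(0,0,255),1)
    lo=rim(p,[.4794,-.1936,.558,0,0,0]);cv2.polylines(im,[((lo+.5)*5-.5).round().astype(np.int32)],True,(0,255,0),1)
    u=(proj(p,[.4794,-.1936,.06])*5).astype(int);T.append(im[u[1]-220:u[1]+220,u[0]-200:u[0]+200])
cv2.imwrite('pics/f9.png',np.hstack(T))
for n,p in zip(('scene','top'),ps):
  for l in ('cup_a','cup_b','full_tray','empty_tray'):
    for d in r.boxes_of(l,p)[:3]: print(n,l,round(d['confidence'],2),W(p,d['xyz']))
print(r.read_state()['t'],r.read_state()['tool_pos'])
E
python3 fin.py
```

```text
t: 17.5
tool_pos: [0.46, -0.5559, 0.3133]
eef_rot: [0.874, -0.486, 0.003, -0.009]
wrist_force: [-0.3, 0.7, 0.0]
opening: 1.002
top fit offset mm, crad [-2.0342  1.0352  0.5174] 0.03899605314358775
scene cup_a 0.63 [ 0.6308 -0.1963  0.0108]
scene cup_a 0.44 [ 0.6461 -0.1379  0.0118]
scene cup_b 0.63 [ 0.6308 -0.1963  0.0108]
scene cup_b 0.44 [ 0.6461 -0.1379  0.0118]
scene full_tray 0.58 [ 0.4626 -0.1711  0.0271]
scene empty_tray 0.93 [ 0.4801 -0.1987  0.0659]
top cup_a 0.54 [ 0.6442 -0.1314  0.0068]
top cup_a 0.47 [ 0.6271 -0.194   0.0058]
top cup_b 0.54 [ 0.6442 -0.1314  0.0068]
top cup_b 0.47 [ 0.6271 -0.194   0.0058]
top full_tray 0.54 [ 0.452  -0.1686  0.0504]
top full_tray 0.37 [ 0.4823 -0.1964  0.0548]
top empty_tray 0.6 [ 0.4825 -0.1982  0.0579]
18.0 [ 0.4606 -0.5564  0.3156]
```

View pics/f9.png

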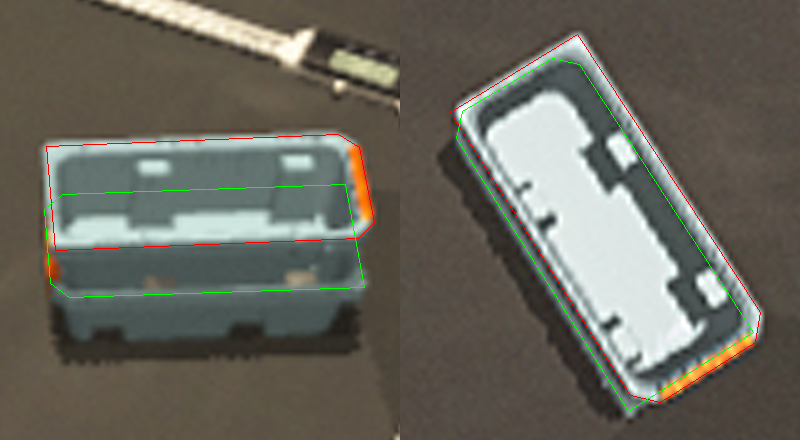

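The last picture shows the actual upper rim on the red outline of a level tray at 38 mm in both views, and the lower tray on its original green outline. Handing in.

```bash
python3 -c "
from bench import r
print(r.sign_off())"
```

```text
the job is handed in; nothing more can be done
None
```

The empty tray is off the stand, turned end for end, and stacked on the full tray with its orange end over the lower tray's plain end. I released it, moved the arm clear and handed in at about 18 s of the 38 s allowed.

**Setting down:** The first try touched the lower tray's rim flare at the far end, about 2 mm above the seat, with roughly 9 N of force. I lifted off, shifted about 2 mm toward the robot and lowered again. It then seated at the expected height with about 8 N, nearly all of it vertical.

**Final checks:**
- **Level and height:** the upper rim matches a level tray 38 mm up in both the scene and top views.
- **Seating:** the top-view fit puts the upper tray within about 1 mm of the lower tray's own top-view position. Against the wrist-camera estimate it is about 2 mm off, still inside the 2.7 mm play.
- **Lower tray:** its outline is where it was before, within the 1–2 mm I can measure.
- **Waiting cups:** the one I had measured at the start, at about (0.644, −0.131), is within 2–4 mm of that. The other, at (0.63, −0.195), I did not measure at the start, and the arm never went near it.
- **Cups in the tray:** they look undisturbed, but only their rims show through the gap, so I could not confirm directly that they are upright.
- **Disagreement:** the network's "full_tray" detections on the finished stack were up to about 4 cm off. They had low confidence and only part of the tray showed, so I relied on the outlines instead.

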